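# Feel out the iron-cored block and seat it in the bench corner

## Task

One of the three look-alike black printing blocks has an iron core: feel which one is the heavy one by nudging them, and slide it along the table into the corner made by the long wooden fence and the short end stop, until it sits square and fully home against both. Leave the other two blocks about where they stand, flat on the table, and do not disturb the other things.

Things in the scene. Friction and masses are not known exactly. Their poses are not given: they have to be found in the camera images.
- table: the flat work table covered in dark blue cloth; its top is z = 0. Sliding friction on it is 0.51 to 0.72, the same for all blocks: pushed level and slowly, a plain block resists with 1 to 2 N, the loaded one with 4 to 7 N, up to 13 N as it breaks loose; both push back less (loaded 1.2 N or more, plain under 0.8 N on average) just after the finger stops
- fence: long straight wooden bar screwed to the table on the far side, 780 mm long (along its y), 40 mm wide (x), 30 mm high. Origin: centre of its underside. x points away from the robot; the working face, towards the robot, is at x = -20 mm
- end_stop: short wooden bar fixed square to the fence near either one of its ends, touching the working face: 70 mm long (x), 30 mm thick (y), 30 mm high. Origin: centre of underside, in the fence's frame at x = -55 mm, y = +350 or -350 mm; axes as the fence's. Inner face: 15 mm from the origin, towards the fence's middle. A block fully home is 61 mm from this origin in y, at fence x = -66 mm
- ink_slab: low grey ink slab fixed to the table near the fence's other end (the mirror place of the end stop), 70 mm (x) x 40 mm (y), 16 mm high. Origin: centre of its underside. Not a stop
- block_a: black-inked carved wooden block, 92 x 92 mm, 46 mm high, flat on the table, too wide to grasp. Origin: centre of underside; x, y square to its sides; yaw within 0.25 of the fence's. The three look exactly alike: any one of them has an iron core and weighs 0.82 to 0.96 kg, the two plain ones 0.23 kg each
- block_b: black-inked carved wooden block, 92 x 92 mm, 46 mm high, flat on the table, too wide to grasp. Origin: centre of underside; x, y square to its sides; yaw within 0.25 of the fence's. The three look exactly alike: any one of them has an iron core and weighs 0.82 to 0.96 kg, the two plain ones 0.23 kg each
- block_c: black-inked carved wooden block, 92 x 92 mm, 46 mm high, flat on the table, too wide to grasp. Origin: centre of underside; x, y square to its sides; yaw within 0.25 of the fence's. The three look exactly alike: any one of them has an iron core and weighs 0.82 to 0.96 kg, the two plain ones 0.23 kg each
- seal_stone: a bystander: small stone seal, 24 x 24 mm, 50 mm high with its round head, between two blocks; origin centre of underside
- ink_stick: a bystander: flat black ink stick, 75 x 20 mm along its x and y, 11 mm high, between two blocks; origin centre of underside
- mallet: a bystander: wooden mallet lying on the right side, 240 mm long with a 70 x 110 x 65 mm head; origin on the table under its handle
- dish: a bystander: white dish, 100 mm wide, 26 mm high, on the left; origin centre of underside
- offcut: a bystander: wood offcut 35 x 20 x 12 mm, on the left; origin centre of underside
- gouge: a bystander: gouge, 200 mm long, lying on the right; origin on the table under its ferrule
Not all that is in view belongs to the job. Leave any purple or turquoise look-alike of the block_a alone.

How it is judged:
By the outcome, as a careful person would: the job done as asked, in the order asked, and still so for the second after the job is handed in, with the robot touching nothing.
It also fails if it takes over 70 s, if anything falls off the work surface, if the arm or the gripper's body presses on something with over 40 N, if the wrist force passes 120 N, or if a joint passes its speed limit or range.

## Robot

A 6-joint arm with a two-finger parallel gripper is mounted at the origin on the work surface. World frame = base frame: x ahead of the robot, y to its left, z up, the work surface at z = 0. Lengths are in m, angles in rad, forces in N, time in s.
With the tool pointing down it reaches from about 0.225 to 0.875 m from the base axis. Payload 3.4 kg.
Tool frame: the origin (TCP) lies where the fingers leave the gripper's body, on its centre line; the fingertips stand 73 mm ahead of it and the grasp point (between the pads) lies 54 mm ahead of it (manip.pinch_z is the distance from the TCP to the grasp point, in m); z points along the fingers, y is the line along which they close (so a half turn about z gives the same grasp; the last joint's range is limited). The gripper opens to 85 mm and grips with 20 to 120 N. Pads are 22 mm wide; open, the fingers measure 114 mm over their backs; the gripper's body (76 mm by 85 mm) begins 54 mm behind the grasp point. The pads swing forward as they close: fully open they stand 13 mm farther back than shut.
Start: joints at [-1.373, 0.276, 1.505, -0, 1.361, -0.121], TCP at [0.18, -0.546, 0.304] pointing down, gripper open.
Joint ranges: [-2.89, 2.89], [-0.75, 2.08], [0.22, 2.7], [-1.18, 4.32], [0.11, 2.71], [-2.7, 2.7]. Speed limits (rad/s): [2.57, 2.57, 3.14, 3.14, 3.14, 3.14].

## Interface

Orientations are given as a unit quaternion [w, x, y, z].
In Python, from rig import readout, imaging, manip gives the robot as it stands. The module is installed in compiled form; this text tells all that it offers.
- The arm moves only by the tool servo_tool, never from a script. Its argument "moves" is a list of rows, each an object with "dp": the shift along the tool's x, y, z in units of 0.2 m (1.0 is 0.2 m), a list of three; "delta_rot": the turn, a rotation vector about the tool's x, y, z in units of 0.1 rad (1.0 is 0.1 rad), a list of three; "fingers": the opening, from 0 (shut) to 1 (fully open). In form: [{"dp": [dx, dy, dz], "delta_rot": [wx, wy, wz], "fingers": fingers}, ...]. A call has 1 to 5 rows; each row shifts and turns the commanded pose from where the row before left it, along the tool's axes as they then stand; what a row does not reach is not made up. A row lasts 1/10 s, in which the tool goes at most 50 mm and 8.59 degrees, less where a joint would pass 70% of its speed; a pose out of reach is approached as far as the arm can. A call with a number of a shift or a turn outside -1 to 1 is refused whole. A call with a gripper value outside its range is refused whole. The fingers move at their own pace and stop on an object; "force" is the grip in N (left out, the last holds). Time passes only in rows, so rows that do not move let the fingers close. It gives the time, the measured TCP pose, the force, the opening and the grip force at its end, in the units of the state.
- readout.get_state(): the state, without advancing time (a new reading comes with each control period).
- imaging.get_image(name): name is "scene" or "top" or "wrist"; returns (picture, depth): 480x640x3 uint8, red, green, blue; 480x640 float32, m along the optical axis (not along the pixel's ray), 0 where there is no reading.
- imaging.calibration(name): a dict with "intrinsics" (3x3 intrinsics, pixels), "R" (3x3) and "t" (3): a world point X has camera coordinates R X + t; the wrist camera has in their place "hand_eye" (4x4, takes a point from camera to tool coordinates, whose origin is the TCP and whose axes are the flange's). Camera axes: x right, y down, z forward; pixel columns grow to the right and rows downward; lengths in m; the calibration is good to about 2 mm. A picture is of the moment at which its call begins: read the wrist's pose just before it. calibration takes no time and is no camera call.
- manip.sign_off(): hands the job in; it is judged then, once.
The state is a dict: "clock": time; "qpos": joint angles; "qd": joint speeds; "effort": joint torques, N m; "position": TCP position; "ee_rot": TCP orientation; "contact_force": force on the tool from outside, world axes, zero at the start; "moment": the same for the moment, N m; "width": finger opening in m; "gripper_force": force on a finger pad.
Only numpy, scipy, OpenCV 4.12 (cv2) and the standard library are available. Lean on these libraries where they do the work, as an engineer would, in place of code of your own. Each camera call takes 0.05 s, during which the arm holds its last target. There are 200 camera calls.

## Working session

There is one attempt and no reset: what is moved stays moved. The work goes in short steps, Python scripts to look and compute and a tool call to move; the robot and the scene stay as the last step left them, time stands still between calls to the robot, and variables do not carry over. Pictures are saved under pics/ and viewed, at most 10 in all, crops included, and the job is handed in when it is done.

Besides the shell and the picture viewer there is one more tool, called after "Emit:" as name([rows], argument=value, ...), one row to a line, values as JSON. servo_tool: Moves the arm, as the interface text tells. Its arguments: {"type":"object","properties":{"moves":{"type":"array"},"force":{"type":"number"}},"required":["moves"]}

```bash
mkdir -p pics; python3 - <<'E'
from rig import readout, imaging, manip
import cv2,numpy as np
for n in("top","scene"):
    p,d=imaging.get_image(n); cv2.imwrite(f"pics/{n}0.png",p[:,:,::-1]); np.savez(f"pics/{n}0.npz",p=p,d=d)
    c=imaging.calibration(n); print(n,c)
print(readout.get_state())
E
```

```text
top {'intrinsics': array([[574.28402806,   0.        , 312.47929146],
       [  0.        , 574.28402806, 233.45027243],
       [  0.        ,   0.        ,   1.        ]]), 'R': array([[-0.01513744, -0.99985334, -0.00800939],
       [-0.99700358,  0.01570106, -0.07574527],
       [ 0.07585992,  0.00683881, -0.99709503]]), 't': array([0.01844791, 0.43780805, 1.73570912])}
scene {'intrinsics': array([[463.61513346,   0.        , 320.96243707],
       [  0.        , 463.61513346, 236.43647514],
       [  0.        ,   0.        ,   1.        ]]), 'R': array([[-0.23400386,  0.97214713,  0.01312103],
       [ 0.73289318,  0.18524907, -0.65463758],
       [-0.6388347 , -0.1435714 , -0.755829  ]]), 't': array([ 0.09811382, -0.29949422,  1.37775558])}
{'clock': 0.1, 'qpos': array([-1.37302943e+00,  2.76525497e-01,  1.50600724e+00,  2.80578508e-05,
        1.36069819e+00, -1.20961721e-01]), 'qd': array([-1.17548668e-03, -1.08863451e-03, -3.24544127e-03,  8.40601083e-05,
        1.00783893e-03, -7.30453331e-04]), 'effort': array([ 1.89854363e-03, -4.17698765e+01, -2.46404618e+01, -1.67028111e-04,
        5.73807542e-03,  9.84272077e-07]), 'position': array([ 0.18013557, -0.54568497,  0.3031294 ]), 'ee_rot': array([-8.19060543e-04,  9.87328496e-01,  1.58687651e-01, -1.77413611e-05]), 'contact_force': array([-0.02424859, -0.11344755, -0.24523932]), 'moment': array([ 0.01481094, -0.00080225,  0.01749494]), 'gripper_force': 0.0, 'width': 0.08559282544830331}
```

View pics/top0.png

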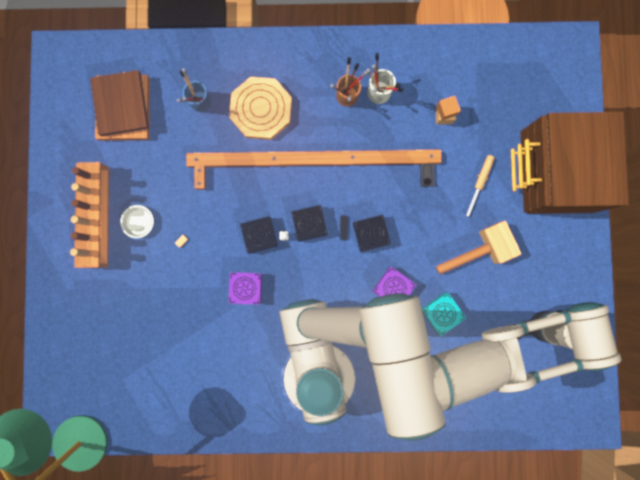

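View pics/scene0.png

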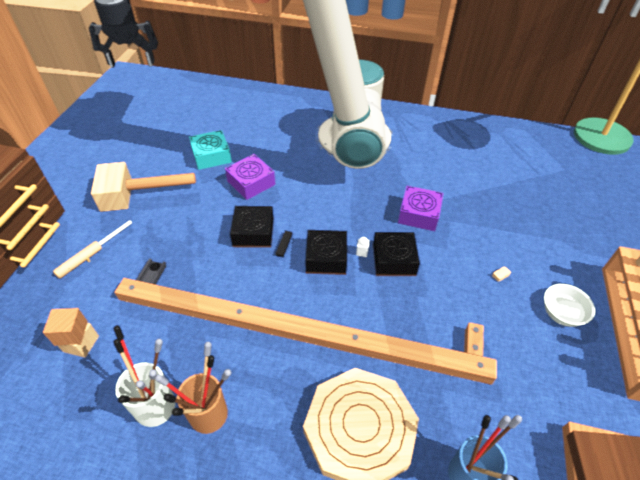

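The top view shows three black blocks at about (259,235), (310,223) and (372,232). The end stop is at (199,177) on the left (+y), and the ink slab is at (428,175). Possible look-alikes are purple (245,288), purple (395,285), turquoise (444,314) and the black ink stick (344,227). I'll take only the three black blocks with round carvings.

```bash
cat > h.py <<'E'
import cv2,numpy as np
from rig import readout, imaging, manip
def pix2w(n,uv,z):
    c=imaging.calibration(n);K,R,t=c["intrinsics"],c["R"],c["t"]
    uv=np.atleast_2d(np.float64(uv)); r=np.c_[uv,np.ones(len(uv))]@np.linalg.inv(K).T@R
    o=-R.T@t; return o+r*((z-o[2])/r[:,2])[:,None]
def rectify(n,p,z,x0,x1,y0,y1,s=1000):
    # world-plane image: col = (y1-y)*s, row=(x1-x)*s
    c=imaging.calibration(n);K,R,t=c["intrinsics"],c["R"],c["t"]
    X,Y=np.meshgrid(0,0)
    rows,cols=np.mgrid[0:int((x1-x0)*s),0:int((y1-y0)*s)]
    W=np.stack([x1-rows/s,y1-cols/s,np.full(rows.shape,z)],-1)@R.T+t
    q=W@K.T; return cv2.remap(p,np.float32(q[...,0]/q[...,2]),np.float32(q[...,1]/q[...,2]),cv2.INTER_CUBIC)
def blocks(p,x0=.25,x1=.75,y0=-.35,y1=.42,n="top",z=.046):
    im=rectify(n,p,z,x0,x1,y0,y1); g=im.max(2)
    m=np.uint8(g<52)*255
    m=cv2.morphologyEx(cv2.morphologyEx(m,cv2.MORPH_CLOSE,np.ones((9,9))),cv2.MORPH_OPEN,np.ones((31,31)))
    out=[]
    for c in cv2.findContours(m,0,2)[0]:
        (cx,cy),(w,h),a=cv2.minAreaRect(c)
        if w*h>3000: out.append((x1-cy/1000,y1-cx/1000,w,h,a,cv2.contourArea(c)))
    return im,m,sorted(out,key=lambda o:-o[1])
E
python3 - <<'E'
from h import *
np.set_printoptions(precision=4,suppress=True)
for n in("top","scene"):
    p=np.load(f"pics/{n}0.npz")["p"]
    im,m,o=blocks(p,n=n)
    for b in o: print(n,np.round(b,4))
    im30=rectify(n,p,.030,.25,.75,-.35,.42)
    v=np.vstack([im,cv2.cvtColor(m,8)//2+im30//2]) if n=="top" else None
    if n=="top": cv2.imwrite("pics/rect1.png",cv2.resize(im30[:,:,::-1],None,fx=1,fy=1))
    # fence top rectified z=.03: orange mask
    im=rectify(n,p,.030,.5,.8,-.5,.5); cv2.imwrite(f"pics/f_{n}.png",im[:,:,::-1])
    hsv=cv2.cvtColor(im,cv2.COLOR_RGB2HSV); mk=np.uint8((hsv[...,0]<22)&(hsv[...,1]>70)&(hsv[...,2]>110))*255
    mk=cv2.morphologyEx(mk,2,np.ones((11,11))); mk=cv2.morphologyEx(mk,3,np.ones((15,15)))
    for c in cv2.findContours(mk,0,2)[0]:
        r=cv2.minAreaRect(c)
        if r[1][0]*r[1][1]>8000: print("fence",.8-r[0][1]/1000,.5-r[0][0]/1000,r[1:], )
    # lower-edge (working face) line fit
    pts=[]
    for col in range(mk.shape[1]):
        w=np.where(mk[:,col])[0]
        if len(w)and 25<len(w)<50: pts.append((.5-col/1000,.8-w.max()/1000,.8-w.min()/1000))
    pts=np.array(pts)
    for k in(1,2): print(np.polyfit(pts[:,0],pts[:,k],1),len(pts),pts[:,0].min(),pts[:,0].max())
E
```

```text
fence 0.636 0.005500000000000005 ((110.0, 779.0), 90.0)
fence 0.774 0.16799999999999998 ((52.0, 182.0), 90.0)
[-0.046   0.6517] 593 -0.42200000000000004 0.395
[-0.0397  0.6934] 593 -0.42200000000000004 0.395
scene [    0.4534     0.1767   118.3929    95.3311    76.4296 10533.5   ]
scene [   0.4857    0.0273  118.0619   88.2522   78.6901 9654.5   ]
scene [    0.4535    -0.1577   120.965     92.9602    76.5043 10289.    ]
fence 0.6475000000000001 0.008000000000000007 ((115.0, 776.0), 90.0)
[-0.1231  0.7038] 47 -0.474 0.395
[-0.1227  0.7468] 47 -0.474 0.395
```

View pics/rect1.png

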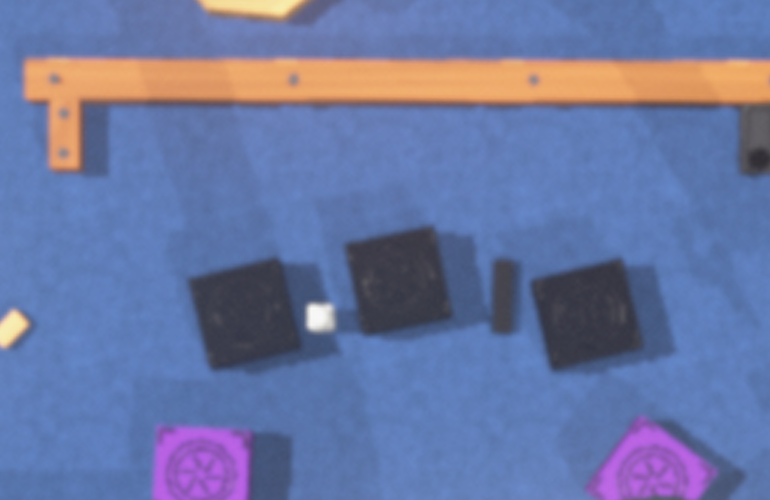

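The rectified crop (1 mm per px) confirms the choice. The three black blocks sit at px (245,314), (399,281) and (586,314), with yaw about +0.24. The fence face is at row 102 (x≈0.648) and the stop's inner face at col 81 (y≈0.34). The seal stone is at (320,318) and the ink stick at (503,296).

```bash
sed -i 's/g<52/g<85/' h.py; python3 - <<'E'
from h import *
p=np.load("pics/top0.npz")["p"]
im,m,o=blocks(p)
s=readout.get_state()["position"]
for b in o:
    print(np.round(b,4))
    a=np.deg2rad(90-b[4] if b[4]>45 else -b[4]); n=np.array([np.cos(a),np.sin(a)])
    print("yaw",a,"start TCP (-85mm)",np.array(b[:2])-.085*n)
im=rectify("top",p,.03,.25,.75,-.35,.42)
# fence face edges: max red-minus-blue transition per column
d=im[...,0].astype(float)-im[...,2]
for cs in ((100,160),(300,360),(500,560),(650,700)):
    prof=d[60:140,cs[0]:cs[1]].mean(1); k=np.where(prof>0)[0]; print("face x",cs,.75-(60+k.max()+.5)/1000)
prof=d[115:160].mean(0)[30:120]; k=np.where(prof>0)[0]; print("stop y",.42-(30+k.max()+.5)/1000,.42-(30+k.min()+.5)/1000)
E
```

```text
[4.34500e-01 1.72500e-01 8.97189e+01 8.86696e+01 7.70054e+01 7.26850e+03]
yaw 0.22679892633083754 start TCP (-85mm) [0.35164867 0.15334198]
[4.67300e-01 2.08000e-02 8.97115e+01 8.61766e+01 8.08377e+01 7.09250e+03]
yaw 0.15991310292127947 start TCP (-85mm) [0.38335071 0.00731461]
[ 4.34600e-01 -1.65400e-01  8.71495e+01  9.04133e+01  7.67595e+01
  7.21550e+03]
yaw 0.23109061042750023 start TCP (-85mm) [ 0.35181691 -0.18483717]
face x (100, 160) 0.6465
face x (300, 360) 0.6455
face x (500, 560) 0.6455
face x (650, 700) 0.6455
stop y 0.33649999999999997 0.3715
```

Emit:
servo_tool([
  {"dp":[0.138,-0.1445,0],"delta_rot":[0,0,0],"fingers":0.6},
  {"dp":[0.138,-0.1445,0],"delta_rot":[0,0,0],"fingers":0.6},
  {"dp":[0.138,-0.1445,0],"delta_rot":[0,0,0],"fingers":0.6},
  {"dp":[0.138,-0.1445,0],"delta_rot":[0,0,0],"fingers":0.6},
  {"dp":[0.138,-0.1445,0],"delta_rot":[0,0,0],"fingers":0.6},
])

```text
clock: 0.6
position: [0.2663, -0.3639, 0.3035]
ee_rot: [-0.0, 0.987, 0.158, -0.0]
contact_force: [-0.1, 0.8, -0.4]
width: 0.051
gripper_force: 0.0
```

Emit:
servo_tool([
  {"dp":[0.138,-0.1445,0.1],"delta_rot":[0,0,0],"fingers":0.6},
  {"dp":[0.138,-0.1445,0.1],"delta_rot":[0,0,0],"fingers":0.6},
  {"dp":[0.138,-0.1445,0.1],"delta_rot":[0,0,0],"fingers":0.6},
  {"dp":[0.138,-0.1445,0.1],"delta_rot":[0,0,0],"fingers":0.6},
  {"dp":[0.138,-0.1445,0.1],"delta_rot":[0,0,0.88],"fingers":0.6},
])

```text
clock: 1.1
position: [0.3519, -0.1835, 0.2032]
ee_rot: [0.0, 0.993, 0.114, 0.0]
contact_force: [0.4, -0.4, 0.4]
width: 0.0512
gripper_force: 0.0
```

Emit:
servo_tool([
  {"dp":[0,0,0.19],"delta_rot":[0,0,0],"fingers":0.6},
  {"dp":[0,0,0.19],"delta_rot":[0,0,0],"fingers":0.6},
  {"dp":[0,0,0.18],"delta_rot":[0,0,0],"fingers":0.6},
  {"dp":[0,0,0],"delta_rot":[0,0,0],"fingers":0.6},
])

```text
clock: 1.5
position: [0.3492, -0.1829, 0.0887]
ee_rot: [-0.004, 0.993, 0.115, -0.004]
contact_force: [1.0, -0.1, -0.4]
width: 0.0513
gripper_force: 0.0
```

Emit:
servo_tool([
  {"dp":[0.025,0,0],"delta_rot":[0,0,0],"fingers":0.6},
  {"dp":[0.025,0,0],"delta_rot":[0,0,0],"fingers":0.6},
  {"dp":[0.02,0,0],"delta_rot":[0,0,0],"fingers":0.6},
  {"dp":[0.015,0,0],"delta_rot":[0,0,0],"fingers":0.6},
])

```text
clock: 1.9
position: [0.3696, -0.1818, 0.0932]
ee_rot: [0.001, 0.993, 0.115, 0.001]
contact_force: [-0.2, -0.3, 0.2]
width: 0.0514
gripper_force: 0.0
```

```bash
python3 - <<'E'
from h import *
s=readout.get_state();print(s["position"],s["contact_force"])
p,d=imaging.get_image("wrist"); cv2.imwrite("pics/w1.png",p[:,:,::-1])
print(imaging.calibration("wrist")["hand_eye"])
E
```

```text
[ 0.36958123 -0.18180405  0.09322687] [-0.2455772  -0.26417155  0.18559118]
[[ 1.06334596e-03 -9.56449002e-01 -2.91897545e-01  7.43342112e-02]
 [ 9.99999260e-01  8.44639496e-04  8.75274823e-04  4.49141131e-04]
 [-5.90607536e-04 -2.91898259e-01  9.56449192e-01 -7.11794306e-02]
 [ 0.00000000e+00  0.00000000e+00  0.00000000e+00  1.00000000e+00]]
```

View pics/w1.png

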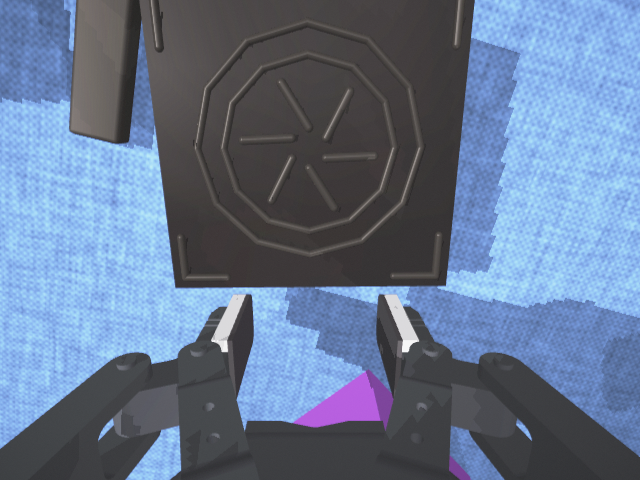

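The wrist view shows the block's near edge at row 287 (cols 177–446), square to the tool and centred. The fingertips are just short of it, at (245,300) and (387,300). Nudging slowly now.

Emit:
servo_tool([
  {"dp":[0.012,0,0.003],"delta_rot":[0,0,0],"fingers":0.6},
  {"dp":[0.012,0,0],"delta_rot":[0,0,0],"fingers":0.6},
  {"dp":[0.01,0,0],"delta_rot":[0,0,0],"fingers":0.6},
])

```text
clock: 2.25
position: [0.375, -0.1796, 0.0914]
ee_rot: [0.0, 0.993, 0.115, 0.0]
contact_force: [1.3, -0.2, 0.7]
width: 0.0511
gripper_force: 0.0
```

Emit:
servo_tool([
  {"dp":[0.01,0,0],"delta_rot":[0,0,0],"fingers":0.6},
])

```text
clock: 2.35
position: [0.3769, -0.1792, 0.0913]
ee_rot: [-0.0, 0.993, 0.115, -0.0]
contact_force: [0.6, 0.0, -0.2]
width: 0.0508
gripper_force: 0.0
```

Emit:
servo_tool([
  {"dp":[0.01,0,0],"delta_rot":[0,0,0],"fingers":0.6},
])

```text
clock: 2.45
position: [0.3789, -0.1787, 0.0913]
ee_rot: [-0.0, 0.993, 0.115, -0.0]
contact_force: [-0.3, 0.5, 0.1]
width: 0.0512
gripper_force: 0.0
```

Emit:
servo_tool([
  {"dp":[0.01,0,0],"delta_rot":[0,0,0],"fingers":0.6},
])

```text
clock: 2.55
position: [0.3803, -0.1783, 0.0912]
ee_rot: [-0.0, 0.993, 0.116, -0.001]
contact_force: [-5.2, -1.9, 4.1]
width: 0.0512
gripper_force: 2.8
```

Emit:
servo_tool([
  {"dp":[0.01,0,0],"delta_rot":[0,0,0],"fingers":0.6},
])

```text
clock: 2.65
position: [0.381, -0.1778, 0.0912]
ee_rot: [-0.0, 0.993, 0.116, -0.002]
contact_force: [-8.5, -4.3, 6.1]
width: 0.0509
gripper_force: 4.8
```

Emit:
servo_tool([
  {"dp":[0.0,0,0],"delta_rot":[0,0,0],"fingers":0.6},
])

```text
clock: 2.75
position: [0.3811, -0.1778, 0.0912]
ee_rot: [-0.0, 0.993, 0.116, -0.002]
contact_force: [-5.9, -3.4, 4.7]
width: 0.0512
gripper_force: 3.2
```

Emit:
servo_tool([
  {"dp":[0.012,0,0],"delta_rot":[0,0,0],"fingers":0.6},
  {"dp":[0.012,0,0],"delta_rot":[0,0,0],"fingers":0.6},
])

```text
clock: 2.95
position: [0.3845, -0.1764, 0.0911]
ee_rot: [-0.001, 0.993, 0.116, -0.003]
contact_force: [-10.3, -3.0, 7.3]
width: 0.0511
gripper_force: 4.9
```

Emit:
servo_tool([
  {"dp":[0.012,0,0],"delta_rot":[0,0,0],"fingers":0.6},
])

```text
clock: 3.05
position: [0.3865, -0.1757, 0.0911]
ee_rot: [-0.001, 0.993, 0.116, -0.004]
contact_force: [-11.0, -3.9, 8.2]
width: 0.0513
gripper_force: 5.6
```

Emit:
servo_tool([
  {"dp":[0.012,0,0],"delta_rot":[0,0,0],"fingers":0.6},
])

```text
clock: 3.15
position: [0.3886, -0.175, 0.0911]
ee_rot: [-0.001, 0.993, 0.116, -0.004]
contact_force: [-10.7, -3.9, 9.6]
width: 0.0512
gripper_force: 5.7
```

Emit:
servo_tool([
  {"dp":[0.0,0,0],"delta_rot":[0,0,0],"fingers":0.6},
  {"dp":[0.0,0,0],"delta_rot":[0,0,0],"fingers":0.6},
])

```text
clock: 3.35
position: [0.389, -0.175, 0.0911]
ee_rot: [-0.001, 0.993, 0.116, -0.003]
contact_force: [-8.5, -3.2, 7.1]
width: 0.0514
gripper_force: 4.6
```

Emit:
servo_tool([
  {"dp":[0.02,0.005,-0.008],"delta_rot":[0,0,0.29],"fingers":0.6},
  {"dp":[0.02,0.004,-0.004],"delta_rot":[0,0,0.29],"fingers":0.6},
  {"dp":[0.02,0.004,0],"delta_rot":[0,0,0.29],"fingers":0.6},
  {"dp":[0.02,0.003,0],"delta_rot":[0,0,0.29],"fingers":0.6},
])

```text
clock: 3.75
position: [0.4039, -0.1736, 0.0928]
ee_rot: [-0.003, 0.998, 0.058, -0.005]
contact_force: [-11.5, 1.8, 8.6]
width: 0.0514
gripper_force: 5.1
```

Emit:
servo_tool([
  {"dp":[0.02,0.003,0],"delta_rot":[0,0,0.29],"fingers":0.6},
  {"dp":[0.02,0.002,0],"delta_rot":[0,0,0.29],"fingers":0.6},
  {"dp":[0.02,0.001,0],"delta_rot":[0,0,0.29],"fingers":0.6},
  {"dp":[0.02,0.0,0],"delta_rot":[0,0,0.27],"fingers":0.6},
])

```text
clock: 4.15
position: [0.4194, -0.1731, 0.0927]
ee_rot: [-0.003, 1.0, 0.001, -0.006]
contact_force: [-10.0, 3.3, 7.0]
width: 0.0514
gripper_force: 4.8
```

```bash
python3 - <<'E'
from h import *
s=readout.get_state();print(s["position"],s["ee_rot"],s["contact_force"])
p,d=imaging.get_image("wrist"); cv2.imwrite("pics/w2.png",p[:,:,::-1])
E
```

```text
[ 0.41942124 -0.17305966  0.09274265] [-3.01461438e-03  9.99976790e-01  7.55943088e-04 -6.06302749e-03] [-10.04438792   3.34192571   7.01556091]
```

View pics/w2.png

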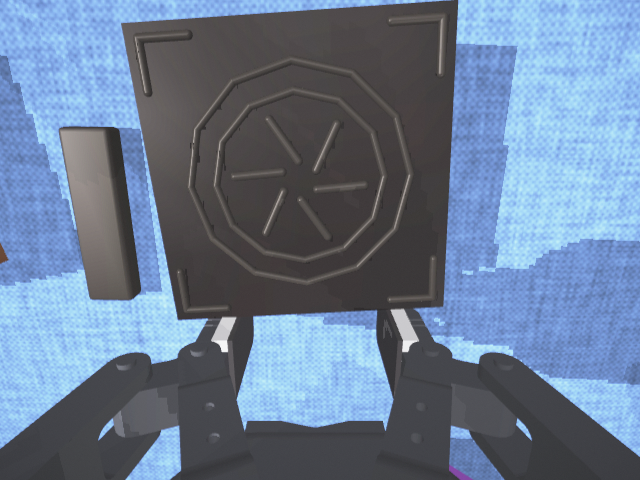

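The wrist view shows the block nearly square, with its near edge running from (178,320) to (443,305). Only the left finger touches, and that will straighten it. The ink stick at (100,215) is clear.

Emit:
servo_tool([
  {"dp":[0.03,0,0],"delta_rot":[0,0,0],"fingers":0.6},
  {"dp":[0.03,0,0],"delta_rot":[0,0,0],"fingers":0.6},
  {"dp":[0.03,0,0],"delta_rot":[0,0,0],"fingers":0.6},
  {"dp":[0.04,0,0],"delta_rot":[0,0,0],"fingers":0.6},
  {"dp":[0.04,0,0],"delta_rot":[0,0,0],"fingers":0.6},
])

```text
clock: 4.7
position: [0.4555, -0.1745, 0.0928]
ee_rot: [-0.002, 1.0, 0.001, -0.004]
contact_force: [-5.0, -0.3, 1.0]
width: 0.0511
gripper_force: 2.9
```

Emit:
servo_tool([
  {"dp":[0.04,0,0],"delta_rot":[0,0,0],"fingers":0.6},
  {"dp":[0.04,0,0],"delta_rot":[0,0,0],"fingers":0.6},
  {"dp":[0.04,0,0],"delta_rot":[0,0,0],"fingers":0.6},
  {"dp":[0.04,0,0],"delta_rot":[0,0,0],"fingers":0.6},
  {"dp":[0.04,0,0],"delta_rot":[0,0,0],"fingers":0.6},
])

```text
clock: 5.2
position: [0.495, -0.1745, 0.0927]
ee_rot: [-0.002, 1.0, 0.001, -0.005]
contact_force: [-7.8, 0.8, 2.3]
width: 0.0516
gripper_force: 3.7
```

Emit:
servo_tool([
  {"dp":[0.04,0,0],"delta_rot":[0,0,0],"fingers":0.6},
  {"dp":[0.04,0,0],"delta_rot":[0,0,0],"fingers":0.6},
  {"dp":[0.04,0,0],"delta_rot":[0,0,0],"fingers":0.6},
  {"dp":[0.03,0,0],"delta_rot":[0,0,0],"fingers":0.6},
  {"dp":[0.03,0,0],"delta_rot":[0,0,0],"fingers":0.6},
])

```text
clock: 5.7
position: [0.5309, -0.1747, 0.0927]
ee_rot: [-0.001, 1.0, 0.001, -0.005]
contact_force: [-9.0, 0.2, 2.9]
width: 0.0511
gripper_force: 4.0
```

Emit:
servo_tool([
  {"dp":[0.01,0,0],"delta_rot":[0,0,0],"fingers":0.6},
  {"dp":[0.01,0,0],"delta_rot":[0,0,0],"fingers":0.6},
])

```text
clock: 5.9
position: [0.5348, -0.1748, 0.0927]
ee_rot: [-0.001, 1.0, 0.001, -0.005]
contact_force: [-8.6, -1.1, 4.1]
width: 0.0514
gripper_force: 4.1
```

Force is still at sliding level. Going on slowly until it rises at the fence.

Emit:
servo_tool([
  {"dp":[0.012,0,0],"delta_rot":[0,0,0],"fingers":0.6},
  {"dp":[0.012,0,0],"delta_rot":[0,0,0],"fingers":0.6},
])

```text
clock: 6.1
position: [0.5393, -0.1747, 0.0927]
ee_rot: [-0.001, 1.0, 0.001, -0.005]
contact_force: [-6.9, -0.2, 3.5]
width: 0.0512
gripper_force: 3.9
```

Emit:
servo_tool([
  {"dp":[0.012,0,0],"delta_rot":[0,0,0],"fingers":0.6},
  {"dp":[0.012,0,0],"delta_rot":[0,0,0],"fingers":0.6},
])

```text
clock: 6.3
position: [0.5441, -0.1747, 0.0927]
ee_rot: [-0.001, 1.0, 0.001, -0.005]
contact_force: [-7.7, -0.3, 3.6]
width: 0.0511
gripper_force: 3.9
```

Emit:
servo_tool([
  {"dp":[0.01,0,0],"delta_rot":[0,0,0],"fingers":0.6},
  {"dp":[0.01,0,0],"delta_rot":[0,0,0],"fingers":0.6},
])

```text
clock: 6.5
position: [0.5473, -0.1747, 0.0927]
ee_rot: [-0.001, 1.0, 0.001, -0.006]
contact_force: [-13.1, -1.5, 7.9]
width: 0.0513
gripper_force: 6.5
```

Emit:
servo_tool([
  {"dp":[0.012,0,0],"delta_rot":[0,0,0],"fingers":0.6},
  {"dp":[0.0,0,0],"delta_rot":[0,0,0],"fingers":0.6},
])

```text
clock: 6.7
position: [0.5475, -0.1746, 0.0927]
ee_rot: [-0.002, 1.0, 0.001, -0.008]
contact_force: [-15.1, -2.1, 9.8]
width: 0.0511
gripper_force: 7.5
```

Emit:
servo_tool([
  {"dp":[-0.02,0,0],"delta_rot":[0,0,0],"fingers":0.6},
  {"dp":[-0.05,0,0],"delta_rot":[0,0,0],"fingers":0.6},
  {"dp":[0,0,-0.2],"delta_rot":[0,0,0],"fingers":0.6},
  {"dp":[0,0,-0.1],"delta_rot":[0,0,0],"fingers":0.6},
])

```text
clock: 7.1
position: [0.541, -0.1761, 0.1554]
ee_rot: [0.001, 1.0, 0.0, 0.001]
contact_force: [1.2, -1.3, 0.1]
width: 0.0514
gripper_force: 0.0
```

```bash
python3 - <<'E'
from h import *
s=readout.get_state();print(s["position"],s["ee_rot"])
for n in("top","wrist"):
    p,d=imaging.get_image(n); cv2.imwrite(f"pics/{n}3.png",p[:,:,::-1])
    if n=="top": cv2.imwrite("pics/rect3.png",rectify(n,p,.046,.3,.75,-.4,.4)[:,:,::-1])
E
```

```text
[ 0.54097013 -0.17610855  0.15541996] [5.04506908e-04 9.99998998e-01 2.15047660e-04 1.30512964e-03]
```

View pics/wrist3.png

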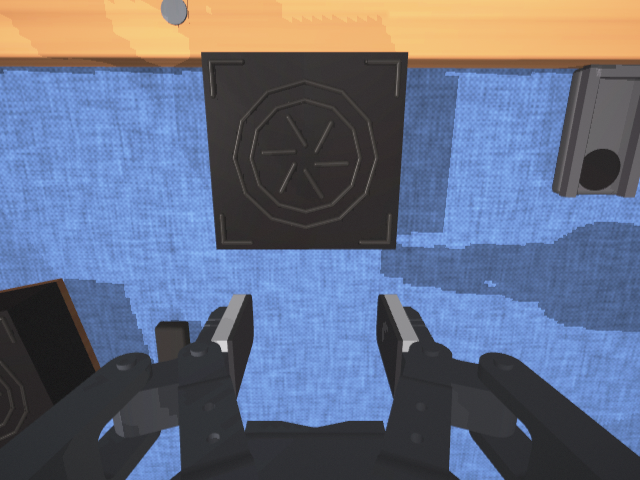

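The block now sits square against the fence, with corners at (203,53), (407,53), (396,248) and (218,248). The ink slab at (600,130) is clear to its right.

```bash
cat >> h.py <<'E'
from scipy.spatial.transform import Rotation as Ro
def wpix(uv,z,pos,q):
    c=imaging.calibration("wrist");K=c["intrinsics"];H=c["hand_eye"];R=Ro.from_quat(np.roll(q,-1)).as_matrix()
    uv=np.atleast_2d(np.float64(uv)); r=np.c_[uv,np.ones(len(uv))]@np.linalg.inv(K).T@H[:3,:3].T@R.T
    o=R@H[:3,3]+pos; return o+r*((z-o[2])/r[:,2])[:,None]
E
python3 - <<'E'
from h import *
s=readout.get_state();print(s["position"],s["ee_rot"],s["qpos"])
w=wpix([(203,53),(407,53),(396,248),(218,248)],.046,s["position"],s["ee_rot"]);print(np.round(w,4),w.mean(0))
E
```

```text
[ 0.54240317 -0.17670397  0.15686435] [1.62175941e-03 9.99992003e-01 3.02438315e-04 3.64305709e-03] [-4.36970987e-01  3.85023066e-01  1.73592102e+00  1.73441513e-04
  1.01267445e+00  1.13312919e+00]
[[ 0.6484 -0.1282  0.046 ]
 [ 0.6486 -0.2185  0.046 ]
 [ 0.5579 -0.2194  0.046 ]
 [ 0.5579 -0.1283  0.046 ]] [ 0.60322577 -0.17359804  0.046     ]
```

Emit:
servo_tool([
  {"dp":[0.15,0.185,0],"delta_rot":[0,0,-0.9],"fingers":0.4},
  {"dp":[0.145,0.21,0],"delta_rot":[0,0,-1],"fingers":0.4},
  {"dp":[0,0,0],"delta_rot":[0,0,-1],"fingers":0.4},
  {"dp":[0,0,0],"delta_rot":[0,0,-1],"fingers":0.4},
  {"dp":[0,0,0],"delta_rot":[0,0,-1],"fingers":0.4},
])

```text
clock: 7.7
position: [0.6022, -0.2514, 0.1519]
ee_rot: [-0.001, 0.97, 0.245, -0.001]
contact_force: [-0.3, 0.2, 1.1]
width: 0.0346
gripper_force: 0.0
```

Emit:
servo_tool([
  {"dp":[0,0,0],"delta_rot":[0,0,-1],"fingers":0.4},
  {"dp":[0,0,0],"delta_rot":[0,0,-1],"fingers":0.4},
  {"dp":[0,0,0],"delta_rot":[0,0,-1],"fingers":0.4},
  {"dp":[0,0,0],"delta_rot":[0,0,-1],"fingers":0.4},
  {"dp":[0,0,0],"delta_rot":[0,0,-1],"fingers":0.4},
])

```text
clock: 8.2
position: [0.6021, -0.2509, 0.1523]
ee_rot: [-0.001, 0.879, 0.477, -0.0]
contact_force: [0.2, 1.3, 0.3]
width: 0.0345
gripper_force: 0.0
```

Emit:
servo_tool([
  {"dp":[0,0,0],"delta_rot":[0,0,-1],"fingers":0.4},
  {"dp":[0,0,0],"delta_rot":[0,0,-1],"fingers":0.4},
  {"dp":[0,0,0],"delta_rot":[0,0,-1],"fingers":0.4},
  {"dp":[0,0,0],"delta_rot":[0,0,-1],"fingers":0.4},
  {"dp":[0,0,0],"delta_rot":[0,0,-1],"fingers":0.4},
])

```text
clock: 8.7
position: [0.6021, -0.2509, 0.1523]
ee_rot: [-0.001, 0.733, 0.68, -0.0]
contact_force: [-0.5, -0.2, -0.1]
width: 0.0341
gripper_force: 0.0
```

Emit:
servo_tool([
  {"dp":[0,0,0],"delta_rot":[0,0,-0.8],"fingers":0.4},
  {"dp":[0,0,0],"delta_rot":[0,0,0],"fingers":0.4},
])

```text
clock: 8.9
position: [0.6021, -0.2509, 0.1524]
ee_rot: [-0.001, 0.707, 0.707, -0.0]
contact_force: [0.3, -0.2, -0.2]
width: 0.0345
gripper_force: 0.0
```

Emit:
servo_tool([
  {"dp":[0,0,0.1],"delta_rot":[0,0,0],"fingers":0.4},
  {"dp":[0,0,0.1],"delta_rot":[0,0,0],"fingers":0.4},
  {"dp":[0,0,0.09],"delta_rot":[0,0,0],"fingers":0.4},
  {"dp":[0.03,0,0],"delta_rot":[0,0,0],"fingers":0.4},
  {"dp":[0.03,0,0],"delta_rot":[0,0,0],"fingers":0.4},
])

```text
clock: 9.4
position: [0.6022, -0.2387, 0.0952]
ee_rot: [-0.001, 0.708, 0.707, -0.0]
contact_force: [0.8, 0.3, 0.3]
width: 0.0343
gripper_force: 0.0
```

Emit:
servo_tool([
  {"dp":[0.02,0,0],"delta_rot":[0,0,0],"fingers":0.4},
  {"dp":[0.02,0,0],"delta_rot":[0,0,0],"fingers":0.4},
  {"dp":[0.02,0,0],"delta_rot":[0,0,0],"fingers":0.4},
  {"dp":[0.02,0,0],"delta_rot":[0,0,0],"fingers":0.4},
  {"dp":[0.02,0,0],"delta_rot":[0,0,0],"fingers":0.4},
])

```text
clock: 9.9
position: [0.6031, -0.2212, 0.0969]
ee_rot: [0.003, 0.707, 0.707, -0.001]
contact_force: [-1.5, -5.7, 1.1]
width: 0.034
gripper_force: 3.2
```

Emit:
servo_tool([
  {"dp":[0.03,0,0],"delta_rot":[0,0,0],"fingers":0.4},
  {"dp":[0.03,0,0],"delta_rot":[0,0,0],"fingers":0.4},
  {"dp":[0.04,0,0],"delta_rot":[0,0,0],"fingers":0.4},
  {"dp":[0.04,0,0],"delta_rot":[0,0,0],"fingers":0.4},
  {"dp":[0.04,0,0],"delta_rot":[0,0,0],"fingers":0.4},
])

```text
clock: 10.4
position: [0.6031, -0.1851, 0.0969]
ee_rot: [0.003, 0.707, 0.707, -0.001]
contact_force: [-0.7, -7.4, 1.7]
width: 0.0339
gripper_force: 3.2
```

```bash
python3 - <<'E'
from h import *
s=readout.get_state();print(s["position"],s["ee_rot"],s["contact_force"])
p,d=imaging.get_image("wrist"); cv2.imwrite("pics/w4.png",p[:,:,::-1])
E
```

```text
[ 0.60313477 -0.18511709  0.09686832] [ 0.00259152  0.70685967  0.70734854 -0.00085758] [-0.7241523  -7.35419014  1.66262519]
```

View pics/w4.png

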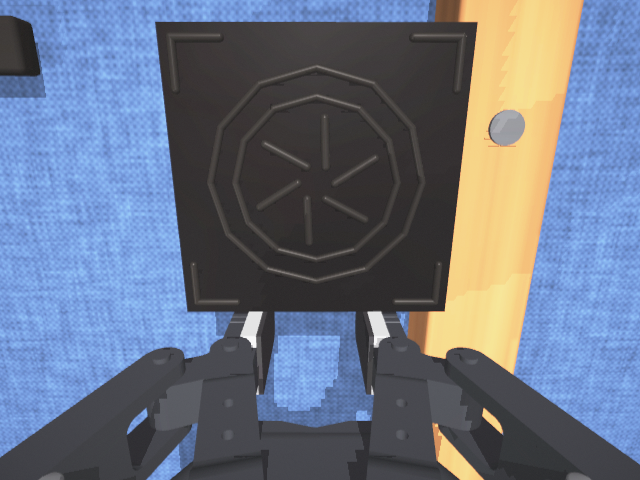

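The push is square: the near edge is at row 310 (cols 188–445), both fingers touch it, and the block rides along the fence. Continuing.

Emit:
servo_tool([
  {"dp":[0.045,0,0],"delta_rot":[0,0,0],"fingers":0.4},
  {"dp":[0.045,0,0],"delta_rot":[0,0,0],"fingers":0.4},
  {"dp":[0.045,0,0],"delta_rot":[0,0,0],"fingers":0.4},
  {"dp":[0.045,0,0],"delta_rot":[0,0,0],"fingers":0.4},
  {"dp":[0.045,0,0],"delta_rot":[0,0,0],"fingers":0.4},
])

```text
clock: 10.95
position: [0.6032, -0.14, 0.0969]
ee_rot: [0.002, 0.707, 0.707, -0.001]
contact_force: [-0.7, -6.5, 1.5]
width: 0.0344
gripper_force: 3.5
```

Emit:
servo_tool([
  {"dp":[0.045,0,0],"delta_rot":[0,0,0],"fingers":0.4},
  {"dp":[0.045,0,0],"delta_rot":[0,0,0],"fingers":0.4},
  {"dp":[0.045,0,0],"delta_rot":[0,0,0],"fingers":0.4},
  {"dp":[0.045,0,0],"delta_rot":[0,0,0],"fingers":0.4},
  {"dp":[0.045,0,0],"delta_rot":[0,0,0],"fingers":0.4},
])

```text
clock: 11.45
position: [0.6033, -0.0949, 0.0968]
ee_rot: [0.002, 0.707, 0.707, -0.001]
contact_force: [-0.4, -8.2, 2.1]
width: 0.0337
gripper_force: 3.4
```

Emit:
servo_tool([
  {"dp":[0.045,0,0],"delta_rot":[0,0,0],"fingers":0.4},
  {"dp":[0.045,0,0],"delta_rot":[0,0,0],"fingers":0.4},
  {"dp":[0.045,0,0],"delta_rot":[0,0,0],"fingers":0.4},
  {"dp":[0.045,0,0],"delta_rot":[0,0,0],"fingers":0.4},
  {"dp":[0.045,0,0],"delta_rot":[0,0,0],"fingers":0.4},
])

```text
clock: 11.95
position: [0.6034, -0.0497, 0.0968]
ee_rot: [0.002, 0.707, 0.707, -0.0]
contact_force: [-0.4, -7.5, 1.8]
width: 0.0339
gripper_force: 3.4
```

Emit:
servo_tool([
  {"dp":[0.045,0,0],"delta_rot":[0,0,0],"fingers":0.4},
  {"dp":[0.045,0,0],"delta_rot":[0,0,0],"fingers":0.4},
  {"dp":[0.045,0,0],"delta_rot":[0,0,0],"fingers":0.4},
  {"dp":[0.045,0,0],"delta_rot":[0,0,0],"fingers":0.4},
  {"dp":[0.045,0,0],"delta_rot":[0,0,0],"fingers":0.4},
])

```text
clock: 12.45
position: [0.6034, -0.0047, 0.0968]
ee_rot: [0.002, 0.707, 0.707, -0.0]
contact_force: [0.4, -6.5, 3.2]
width: 0.034
gripper_force: 3.5
```

Emit:
servo_tool([
  {"dp":[0.045,0,0],"delta_rot":[0,0,0],"fingers":0.4},
  {"dp":[0.045,0,0],"delta_rot":[0,0,0],"fingers":0.4},
  {"dp":[0.045,0,0],"delta_rot":[0,0,0],"fingers":0.4},
  {"dp":[0.045,0,0],"delta_rot":[0,0,0],"fingers":0.4},
  {"dp":[0.045,0,0],"delta_rot":[0,0,0],"fingers":0.4},
])

```text
clock: 12.95
position: [0.6033, 0.0403, 0.0968]
ee_rot: [0.002, 0.707, 0.707, -0.0]
contact_force: [-1.1, -7.7, 2.1]
width: 0.034
gripper_force: 3.7
```

Emit:
servo_tool([
  {"dp":[0.045,0,0],"delta_rot":[0,0,0],"fingers":0.4},
  {"dp":[0.045,0,0],"delta_rot":[0,0,0],"fingers":0.4},
  {"dp":[0.045,0,0],"delta_rot":[0,0,0],"fingers":0.4},
  {"dp":[0.045,0,0],"delta_rot":[0,0,0],"fingers":0.4},
  {"dp":[0.045,0,0],"delta_rot":[0,0,0],"fingers":0.4},
])

```text
clock: 13.45
position: [0.6031, 0.0852, 0.0968]
ee_rot: [0.002, 0.707, 0.708, -0.001]
contact_force: [-0.0, -7.8, 3.9]
width: 0.0339
gripper_force: 3.8
```

Emit:
servo_tool([
  {"dp":[0.045,0,0],"delta_rot":[0,0,0],"fingers":0.4},
  {"dp":[0.045,0,0],"delta_rot":[0,0,0],"fingers":0.4},
  {"dp":[0.045,0,0],"delta_rot":[0,0,0],"fingers":0.4},
  {"dp":[0.045,0,0],"delta_rot":[0,0,0],"fingers":0.4},
  {"dp":[0.045,0,0],"delta_rot":[0,0,0],"fingers":0.4},
])

```text
clock: 13.95
position: [0.6031, 0.1302, 0.0968]
ee_rot: [0.002, 0.707, 0.708, -0.001]
contact_force: [-0.2, -8.5, 2.3]
width: 0.034
gripper_force: 3.9
```

Emit:
servo_tool([
  {"dp":[0.045,0,0],"delta_rot":[0,0,0],"fingers":0.4},
  {"dp":[0.045,0,0],"delta_rot":[0,0,0],"fingers":0.4},
  {"dp":[0.045,0,0],"delta_rot":[0,0,0],"fingers":0.4},
  {"dp":[0.045,0,0],"delta_rot":[0,0,0],"fingers":0.4},
  {"dp":[0.045,0,0],"delta_rot":[0,0,0],"fingers":0.4},
])

```text
clock: 14.45
position: [0.603, 0.175, 0.0968]
ee_rot: [0.002, 0.707, 0.708, -0.001]
contact_force: [-0.7, -9.1, 4.4]
width: 0.0344
gripper_force: 4.1
```

Emit:
servo_tool([
  {"dp":[0.04,0,0],"delta_rot":[0,0,0],"fingers":0.4},
  {"dp":[0.04,0,0],"delta_rot":[0,0,0],"fingers":0.4},
  {"dp":[0.04,0,0],"delta_rot":[0,0,0],"fingers":0.4},
  {"dp":[0.04,0,0],"delta_rot":[0,0,0],"fingers":0.4},
  {"dp":[0.03,0,0],"delta_rot":[0,0,0],"fingers":0.4},
])

```text
clock: 14.95
position: [0.6028, 0.2131, 0.0968]
ee_rot: [0.002, 0.707, 0.708, -0.001]
contact_force: [0.3, -8.8, 4.4]
width: 0.0341
gripper_force: 4.3
```

Emit:
servo_tool([
  {"dp":[0.015,0,0],"delta_rot":[0,0,0],"fingers":0.4},
  {"dp":[0.015,0,0],"delta_rot":[0,0,0],"fingers":0.4},
  {"dp":[0.015,0,0],"delta_rot":[0,0,0],"fingers":0.4},
])

```text
clock: 15.25
position: [0.6028, 0.2217, 0.0968]
ee_rot: [0.002, 0.707, 0.708, -0.001]
contact_force: [-0.4, -9.1, 4.4]
width: 0.0342
gripper_force: 4.3
```

Emit:
servo_tool([
  {"dp":[0.015,0,0],"delta_rot":[0,0,0],"fingers":0.4},
  {"dp":[0.015,0,0],"delta_rot":[0,0,0],"fingers":0.4},
])

```text
clock: 15.45
position: [0.6028, 0.2276, 0.0968]
ee_rot: [0.002, 0.707, 0.707, -0.001]
contact_force: [0.5, -8.5, 5.6]
width: 0.0341
gripper_force: 4.3
```

Emit:
servo_tool([
  {"dp":[0.012,0,0],"delta_rot":[0,0,0],"fingers":0.4},
  {"dp":[0.012,0,0],"delta_rot":[0,0,0],"fingers":0.4},
])

```text
clock: 15.65
position: [0.6028, 0.2324, 0.0968]
ee_rot: [0.002, 0.707, 0.708, -0.001]
contact_force: [0.1, -8.2, 4.7]
width: 0.034
gripper_force: 4.3
```

Emit:
servo_tool([
  {"dp":[0.012,0,0],"delta_rot":[0,0,0],"fingers":0.4},
  {"dp":[0.012,0,0],"delta_rot":[0,0,0],"fingers":0.4},
])

```text
clock: 15.85
position: [0.6027, 0.2371, 0.0968]
ee_rot: [0.002, 0.707, 0.707, -0.001]
contact_force: [0.3, -9.1, 4.2]
width: 0.0342
gripper_force: 4.3
```

Emit:
servo_tool([
  {"dp":[0.01,0,0],"delta_rot":[0,0,0],"fingers":0.4},
  {"dp":[0.01,0,0],"delta_rot":[0,0,0],"fingers":0.4},
])

```text
clock: 16.05
position: [0.6027, 0.241, 0.0968]
ee_rot: [0.002, 0.707, 0.708, -0.002]
contact_force: [-0.4, -14.1, 5.9]
width: 0.0344
gripper_force: 7.3
```

Force is rising, so the block is at the stop. Pressing a bit more, then backing off and looking.

Emit:
servo_tool([
  {"dp":[0.012,0,0],"delta_rot":[0,0,0],"fingers":0.4},
  {"dp":[0.01,0,0],"delta_rot":[0,0,0],"fingers":0.4},
])

```text
clock: 16.25
position: [0.6026, 0.2416, 0.0969]
ee_rot: [0.004, 0.706, 0.708, -0.005]
contact_force: [-0.6, -23.6, 8.7]
width: 0.034
gripper_force: 11.9
```

Emit:
servo_tool([
  {"dp":[-0.02,0,0],"delta_rot":[0,0,0],"fingers":0.4},
  {"dp":[-0.1,0,0],"delta_rot":[0,0,0],"fingers":0.4},
  {"dp":[0,0,-0.22],"delta_rot":[0,0,0],"fingers":0.4},
  {"dp":[-0.1,0,-0.18],"delta_rot":[0,0,0],"fingers":0.4},
  {"dp":[0,0,0],"delta_rot":[0,0,0],"fingers":0.4},
])

```text
clock: 16.75
position: [0.6053, 0.2031, 0.1817]
ee_rot: [0.003, 0.708, 0.707, 0.004]
contact_force: [0.3, 0.3, -0.1]
width: 0.0341
gripper_force: 0.0
```

```bash
python3 - <<'E'
from h import *
s=readout.get_state();print(s["position"],s["ee_rot"],s["clock"])
p,d=imaging.get_image("wrist"); cv2.imwrite("pics/w5.png",p[:,:,::-1]); np.savez("pics/w5.npz",p=p,pos=s["position"],q=s["ee_rot"])
E
```

```text
[0.60533316 0.2031394  0.18168885] [0.00316    0.70761455 0.70657768 0.00443302] 16.75
```

View pics/w5.png

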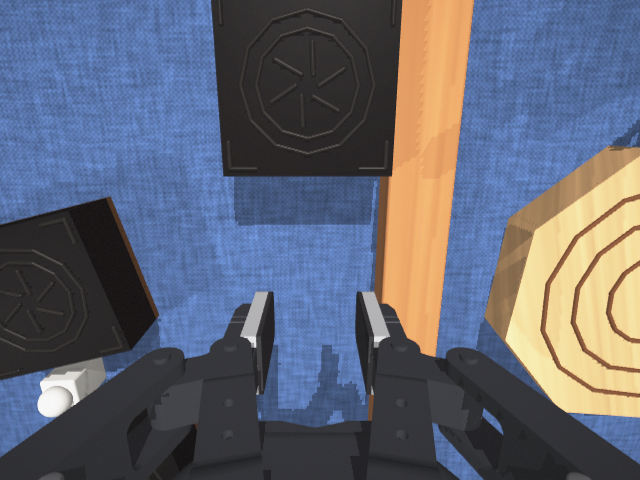

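The wrist view shows the block in the corner. Its near edge is at row 176 (cols 225–392) and its right edge lies along the fence. The left block and seal stone are in place. I'll press it once toward the fence from the near side with the fingers shut.

Emit:
servo_tool([
  {"dp":[0.15,-0.183,0],"delta_rot":[0,0,0],"fingers":0},
  {"dp":[0.15,-0.183,0],"delta_rot":[0,0,0],"fingers":0},
  {"dp":[0.15,-0.183,0],"delta_rot":[0,0,0],"fingers":0},
  {"dp":[0,0,0.2],"delta_rot":[0,0,0],"fingers":0},
  {"dp":[0,0,0.2],"delta_rot":[0,0,0],"fingers":0},
])

```text
clock: 17.3
position: [0.4911, 0.2957, 0.0954]
ee_rot: [0.0, 0.706, 0.708, 0.001]
contact_force: [0.5, -0.3, -0.5]
width: 0.0004
gripper_force: 0.0
```

Emit:
servo_tool([
  {"dp":[0,0.05,0],"delta_rot":[0,0,0],"fingers":0},
  {"dp":[0,0.05,0],"delta_rot":[0,0,0],"fingers":0},
  {"dp":[0,0.03,0],"delta_rot":[0,0,0],"fingers":0},
])

```text
clock: 17.6
position: [0.5217, 0.2945, 0.0972]
ee_rot: [0.001, 0.707, 0.707, 0.002]
contact_force: [-0.2, 0.0, 0.7]
width: 0.0
gripper_force: 0.0
```

Emit:
servo_tool([
  {"dp":[0,0.015,0],"delta_rot":[0,0,0],"fingers":0},
  {"dp":[0,0.015,0],"delta_rot":[0,0,0],"fingers":0},
])

```text
clock: 17.8
position: [0.526, 0.2938, 0.097]
ee_rot: [0.0, 0.707, 0.707, 0.001]
contact_force: [-0.3, -0.7, 0.5]
width: -0.0002
gripper_force: 0.0
```

Emit:
servo_tool([
  {"dp":[0,0.015,0],"delta_rot":[0,0,0],"fingers":0},
  {"dp":[0,0.015,0],"delta_rot":[0,0,0],"fingers":0},
])

```text
clock: 18.0
position: [0.5309, 0.2938, 0.0962]
ee_rot: [0.0, 0.707, 0.707, 0.0]
contact_force: [0.3, 0.0, 0.5]
width: 0.0003
gripper_force: 0.0
```

Emit:
servo_tool([
  {"dp":[0,0.012,0],"delta_rot":[0,0,0],"fingers":0},
  {"dp":[0,0.012,0],"delta_rot":[0,0,0],"fingers":0},
])

```text
clock: 18.2
position: [0.5356, 0.2938, 0.0957]
ee_rot: [0.0, 0.707, 0.707, -0.0]
contact_force: [-0.2, -0.2, -0.0]
width: 0.0
gripper_force: 0.0
```

Emit:
servo_tool([
  {"dp":[0,0.01,0],"delta_rot":[0,0,0],"fingers":0},
  {"dp":[0,0.01,0],"delta_rot":[0,0,0],"fingers":0},
])

```text
clock: 18.4
position: [0.5395, 0.2939, 0.0956]
ee_rot: [-0.0, 0.707, 0.707, -0.0]
contact_force: [-0.6, -0.5, -0.1]
width: 0.0002
gripper_force: 0.0
```

Emit:
servo_tool([
  {"dp":[0,0.01,0],"delta_rot":[0,0,0],"fingers":0},
  {"dp":[0,0.01,0],"delta_rot":[0,0,0],"fingers":0},
])

```text
clock: 18.6
position: [0.5434, 0.2939, 0.0956]
ee_rot: [-0.0, 0.707, 0.707, -0.0]
contact_force: [-4.5, 0.5, 1.6]
width: 0.0003
gripper_force: 2.5
```

Emit:
servo_tool([
  {"dp":[0,0.01,0],"delta_rot":[0,0,0],"fingers":0},
  {"dp":[0,0.01,0],"delta_rot":[0,0,0],"fingers":0},
])

```text
clock: 18.8
position: [0.5439, 0.2939, 0.0956]
ee_rot: [-0.003, 0.707, 0.707, -0.003]
contact_force: [-11.4, 1.7, 9.2]
width: -0.0
gripper_force: 5.7
```

Emit:
servo_tool([
  {"dp":[0,0.01,0],"delta_rot":[0,0,0],"fingers":0},
  {"dp":[0,0.0,0],"delta_rot":[0,0,0],"fingers":0},
])

```text
clock: 19.0
position: [0.5441, 0.2939, 0.0956]
ee_rot: [-0.004, 0.707, 0.707, -0.005]
contact_force: [-13.2, 1.5, 9.1]
width: -0.0001
gripper_force: 6.2
```

Emit:
servo_tool([
  {"dp":[0,0.012,-0.005],"delta_rot":[0,0,0],"fingers":0},
  {"dp":[0,0.012,0],"delta_rot":[0,0,0],"fingers":0},
  {"dp":[0,0,0],"delta_rot":[0,0,0],"fingers":0},
])

```text
clock: 19.3
position: [0.5462, 0.2938, 0.0957]
ee_rot: [-0.006, 0.707, 0.707, -0.007]
contact_force: [-17.0, 2.8, 8.6]
width: -0.0
gripper_force: 8.4
```

Emit:
servo_tool([
  {"dp":[0,-0.02,0],"delta_rot":[0,0,0],"fingers":0},
  {"dp":[0,-0.1,0],"delta_rot":[0,0,0],"fingers":0},
  {"dp":[-0.03,-0.1,-0.2],"delta_rot":[0,0,0],"fingers":0},
  {"dp":[-0.2,0,-0.15],"delta_rot":[0,0,0],"fingers":0},
  {"dp":[-0.23,0.05,-0.05],"delta_rot":[0,0,0],"fingers":0.4},
])

```text
clock: 19.8
position: [0.5205, 0.2027, 0.1798]
ee_rot: [0.001, 0.706, 0.709, 0.002]
contact_force: [1.1, -0.6, -0.2]
width: 0.0133
gripper_force: 0.0
```

Emit:
servo_tool([
  {"dp":[-0.2,0.1,0],"delta_rot":[0,0,0],"fingers":0.4},
  {"dp":[0,0,0],"delta_rot":[0,0,0],"fingers":0.4},
  {"dp":[0,0,0],"delta_rot":[0,0,0],"fingers":0.4},
])

```text
clock: 20.1
position: [0.5407, 0.161, 0.1768]
ee_rot: [-0.0, 0.708, 0.706, 0.0]
contact_force: [-0.1, 0.2, -1.2]
width: 0.0343
gripper_force: 0.0
```

```bash
python3 - <<'E'
from h import *
s=readout.get_state();print(s["position"],s["clock"])
p,d=imaging.get_image("wrist"); cv2.imwrite("pics/w6.png",p[:,:,::-1])
np.savez("pics/w6.npz",p=p,pos=s["position"],q=s["ee_rot"])
E
```

```text
[0.54072469 0.16097634 0.17677338] 20.1
```

View pics/w6.png

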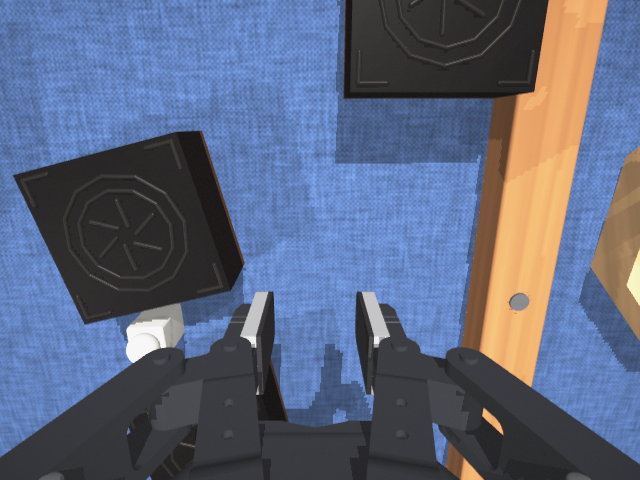

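```bash
python3 - <<'E'
from h import *
f=np.load("pics/w6.npz");print(np.round(wpix([(346,97),(533,92),(348,93)],.046,f["pos"],f["q"]),4))
f=np.load("pics/w5.npz");print(np.round(wpix([(225,176),(392,176)],.046,f["pos"],f["q"]),4))
f=np.load("pics/w6.npz");print("fence face z.03",np.round(wpix([(490,180),(514,100),(508,150),(478,330)],.03,f["pos"],f["q"]),4))
E
```

```text
[[0.5569 0.2488 0.046 ]
 [0.6509 0.251  0.046 ]
 [0.5579 0.2507 0.046 ]]
[[0.5579 0.251  0.046 ]
 [0.6495 0.2508 0.046 ]]
fence face z.03 [[0.6427 0.2047 0.03  ]
 [0.6499 0.2482 0.03  ]
 [0.6506 0.2216 0.03  ]
 [0.6481 0.1066 0.03  ]]
```

The block looks square within reading error. I'll give it one last two-finger press toward the stop, then check.

Emit:
servo_tool([
  {"dp":[0.08,0.16,0.1],"delta_rot":[0,0,0],"fingers":0.4},
  {"dp":[0.08,0.145,0.1],"delta_rot":[0,0,0],"fingers":0.4},
  {"dp":[0.06,0,0.1],"delta_rot":[0,0,0],"fingers":0.4},
  {"dp":[0.05,0,0.1],"delta_rot":[0,0,0],"fingers":0.4},
  {"dp":[0.05,0,0],"delta_rot":[0,0,0],"fingers":0.4},
])

```text
clock: 20.65
position: [0.5985, 0.2274, 0.0931]
ee_rot: [-0.002, 0.706, 0.708, -0.003]
contact_force: [0.4, 0.2, 0.2]
width: 0.034
gripper_force: 0.0
```

Emit:
servo_tool([
  {"dp":[0.03,0,0],"delta_rot":[0,0,0],"fingers":0.4},
  {"dp":[0.015,0,0],"delta_rot":[0,0,0],"fingers":0.4},
  {"dp":[0.01,0,0],"delta_rot":[0,0,0],"fingers":0.4},
])

```text
clock: 20.95
position: [0.6017, 0.2375, 0.098]
ee_rot: [0.001, 0.707, 0.707, 0.001]
contact_force: [-0.3, 0.5, 0.0]
width: 0.0342
gripper_force: 0.0
```

Emit:
servo_tool([
  {"dp":[0.01,0,0],"delta_rot":[0,0,0],"fingers":0.4},
  {"dp":[0.01,0,0],"delta_rot":[0,0,0],"fingers":0.4},
  {"dp":[0.01,0,0],"delta_rot":[0,0,0],"fingers":0.4},
])

```text
clock: 21.25
position: [0.6015, 0.2409, 0.0975]
ee_rot: [0.002, 0.707, 0.707, -0.001]
contact_force: [-0.3, -9.7, 4.1]
width: 0.0346
gripper_force: 4.8
```

Emit:
servo_tool([
  {"dp":[0.01,0,0],"delta_rot":[0,0,0],"fingers":0.4},
  {"dp":[0.01,0,0],"delta_rot":[0,0,0],"fingers":0.4},
])

```text
clock: 21.45
position: [0.6016, 0.2415, 0.0975]
ee_rot: [0.004, 0.706, 0.708, -0.004]
contact_force: [0.8, -19.9, 6.8]
width: 0.0344
gripper_force: 9.8
```

Emit:
servo_tool([
  {"dp":[-0.02,0,0],"delta_rot":[0,0,0],"fingers":0.4},
  {"dp":[-0.1,0,0],"delta_rot":[0,0,0],"fingers":0.4},
  {"dp":[0,0,-0.24],"delta_rot":[0,0,0],"fingers":0.4},
  {"dp":[0,0,-0.24],"delta_rot":[0,0,0],"fingers":0.4},
  {"dp":[0,-0.05,-0.2],"delta_rot":[0,0,0],"fingers":0.4},
])

```text
clock: 21.95
position: [0.5927, 0.2226, 0.2351]
ee_rot: [0.001, 0.708, 0.707, 0.002]
contact_force: [0.5, 0.8, 0.5]
width: 0.0341
gripper_force: 0.0
```

Emit:
servo_tool([
  {"dp":[-0.2,-0.1,-0.1],"delta_rot":[0,0,0],"fingers":0.4},
  {"dp":[-0.2,-0.1,0],"delta_rot":[0,0,0],"fingers":0.4},
  {"dp":[-0.2,-0.1,0],"delta_rot":[0,0,0],"fingers":0.4},
  {"dp":[0,0,0],"delta_rot":[0,0,0],"fingers":0.4},
  {"dp":[0,0,0],"delta_rot":[0,0,0],"fingers":0.4},
])

```text
clock: 22.45
position: [0.5311, 0.1022, 0.2532]
ee_rot: [0.0, 0.708, 0.706, 0.001]
contact_force: [-0.0, 0.0, -0.7]
width: 0.0341
gripper_force: 0.0
```

```bash
python3 - <<'E'
from h import *
s=readout.get_state();print(s["position"],s["clock"])
a=[]
for n in("top","wrist"):
    p,d=imaging.get_image(n)
    if n=="top":
        for b in blocks(p,x1=.7)[2]: print(np.round(b,4))
        a.append(cv2.resize(rectify(n,p,.046,.35,.72,.1,.42),None,fx=1.25,fy=1.25))
    else: a.append(cv2.resize(p,(480,360)))
h=min(x.shape[0] for x in a)
cv2.imwrite("pics/end.png",cv2.resize(np.hstack([x[:h] for x in a])[:,:,::-1],(800,int(800*h/sum(x.shape[1] for x in a)))))
E
```

```text
[0.53114727 0.10223173 0.2532135 ] 22.45
[6.0100e-01 2.9100e-01 9.2000e+01 9.0000e+01 0.0000e+00 8.0895e+03]
[4.4800e-01 1.6050e-01 6.4000e+01 5.9000e+01 9.0000e+01 3.5405e+03]
[4.6850e-01 1.2500e-02 8.9000e+01 7.1000e+01 9.0000e+01 5.7535e+03]
```

View pics/end.png

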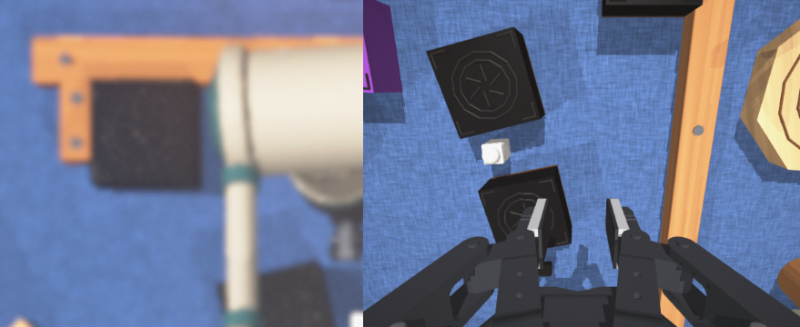

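The block sits in the corner at top px (145,135), square (angle 0.0°) and touching both the fence and the stop. The other two blocks and the seal stone haven't moved, and the arm is clear of everything.

```bash
python3 -c "
from rig import manip
print(manip.sign_off())"
```

```text
the job is handed in; nothing more can be done
None
```

The right-hand black block was the heavy one: it pushed back with about 11 N when nudged, far above a plain block, so I did not nudge the other two. It now sits square and fully home against the fence and end stop, nothing else moved in the views I checked, and the job is handed in at about 22.5 s.

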